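Fetch the wax tin from behind the reagent bottles

TASK

The wax tin in the grey tray is boxed in behind the three bottles: without shifting the tin, first stand all three bottles on the green mat, then put the tin flat in the middle of the round cork pad while the bottles wait on the green mat. After that put every bottle back in the middle of the coaster of its own colour. Keep the bottles upright all the time and do not knock the blue tumbler.

Things in the scene. Friction and masses are not known exactly. Their poses are not given: they have to be found in the camera images.
- red_bottle: Upright amber glass reagent bottle with a red screw cap and a red label band, loose, about 0.18 kg (varies). Body 44 mm across up to 85 mm, shoulder narrowing to a 24 mm neck, round cap 30 mm across between 104 and 130 mm above the base; 130 mm tall in all. Origin: centre of its base; z along the bottle. Starts on the coaster of its own colour.
- blue_bottle: Upright white plastic reagent bottle with a blue screw cap and a blue label band, loose, about 0.18 kg (varies). Body 44 mm across up to 85 mm, shoulder narrowing to a 24 mm neck, round cap 30 mm across between 104 and 130 mm above the base; 130 mm tall in all. Origin: centre of its base; z along the bottle. Starts on the coaster of its own colour.
- yellow_bottle: Upright green glass reagent bottle with a yellow screw cap and a yellow label band, loose, about 0.18 kg (varies). Body 44 mm across up to 85 mm, shoulder narrowing to a 24 mm neck, round cap 30 mm across between 104 and 130 mm above the base; 130 mm tall in all. Origin: centre of its base; z along the bottle. Starts on the coaster of its own colour.
- red_coaster: Round red coaster, 68 mm across, 4 mm thick, fixed in a grey tray (tray floor 5 mm above the table, rim 14 mm above it). Origin: centre of its underside; its top is 4 mm above that. The home of the red bottle.
- blue_coaster: Round blue coaster, 68 mm across, 4 mm thick, fixed in a grey tray (tray floor 5 mm above the table, rim 14 mm above it). Origin: centre of its underside; its top is 4 mm above that. The home of the blue bottle.
- yellow_coaster: Round yellow coaster, 68 mm across, 4 mm thick, fixed in a grey tray (tray floor 5 mm above the table, rim 14 mm above it). Origin: centre of its underside; its top is 4 mm above that. The home of the yellow bottle.
- tin: Low round steel tin of wax with a white lid with a brass-coloured disc in its middle, loose, about 0.12 kg (varies): 51 mm across, 40 mm tall. Origin: centre of its base. It starts on the floor of the grey tray, boxed in behind and between the three bottles, whose axes are 70 to 80 mm from its own: there is no room beside it for a gripper until they are gone.
- green_mat: The side area: flat green rectangular cutting mat, 200 mm (its x) by 160 mm (its y), 3 mm thick, fixed on the table to the left or right of the tray. Origin: centre of its underside.
- cork: Round cork pad, 90 mm across, 5 mm thick, fixed on the table on the other side of the tray from the green mat. Origin: centre of its underside; its top is 5 mm above that.
- tumbler: Empty blue plastic tumbler, 64 mm across at the rim, 85 mm tall, loose and light, standing just beyond the far edge of the green mat. Origin: centre of its base. A bystander, not to be disturbed.
Mind the look-alikes: they are no part of the job. There is more than one size of the blue_bottle; the one meant has the size given above.

How it is judged:
By the outcome, as a careful person would: the job done as asked, in the order asked, and still so for the second after the job is handed in, with the robot touching nothing.
It also fails if it takes over 141 s, if anything falls off the work surface, if the arm or the gripper's body presses on something with over 40 N, if the wrist force passes 120 N, or if a joint passes its speed limit or range.

ROBOT

A 6-joint arm with a two-finger parallel gripper is mounted at the origin on the work surface. World frame = base frame: x ahead of the robot, y to its left, z up, the work surface at z = 0. Lengths are in m, angles in rad, forces in N, time in s.
With the tool pointing down it reaches from about 0.35 to 0.775 m from the base axis. Payload 5.5 kg.
Tool frame: the origin (TCP) lies between the finger pads; the fingertips stand 11 mm ahead of it and the grasp point (between the pads) lies 8 mm behind it (tips_ahead is the distance from the TCP to the fingertips, in m); z points along the fingers, y is the line along which they close (so a half turn about z gives the same grasp; the last joint's range is limited). The gripper opens to 85 mm and grips with 20 to 120 N. Pads are 22 mm wide; open, the fingers measure 114 mm over their backs; the gripper's body (76 mm by 85 mm) begins 54 mm behind the grasp point. The pads swing forward as they close: fully open they stand 13 mm farther back than shut.
Start: joints at [-0.14, 0.313, 0.046, 1.304, 0, 1.431], TCP at [0.575, -0, 0.242] pointing down, gripper open.
Joint ranges: [-2.76, 2.76], [-0.86, 1.69], [-1.03, 1.26], [-2.2, 2.34], [-1.47, 1.5], [-3.14, 3.14]. Speed limits (rad/s): [2.57, 2.57, 3.14, 3.14, 3.14, 3.14].

INTERFACE

Orientations are given as a unit quaternion [w, x, y, z].
In Python, from workcell import * gives the robot as it stands. The module is installed in compiled form; this text tells all that it offers.
- The arm moves only by the tool jog_arm, never from a script. Its argument "moves" is a list of rows, each an object with "fingers": the closure, from 0 (fully open) to 1 (shut); "slide": the shift along the tool's x, y, z in mm, a list of three; "angular": the turn, a rotation vector about the tool's x, y, z in degrees, a list of three. A call has 1 to 10 rows; each row is the pose to reach, as a shift and turn from the pose commanded when the call began, along the tool's axes at that moment; what a row does not reach only later rows make up. A row lasts 1/12 s, in which the tool goes at most 41.7 mm and 7.16 degrees, less where a joint would pass 70% of its speed; a pose out of reach is approached as far as the arm can. A call with a gripper value outside its range is refused whole. The fingers move at their own pace and stop on an object; "squeeze" is the grip in N (left out, the last holds). Time passes only in rows, so rows that repeat a pose let the fingers close. It gives the time, the measured TCP pose, the force, the opening and the grip force at its end, in the units of the state.
- get_state(): the state, without advancing time (a new reading comes with each control period).
- read_camera(name): name is "scene" or "side" or "wrist"; returns a dict with "color" (400x640x3 uint8, red, green, blue), "fovy" (degrees; the focal length in pixels is half the picture's height over the tangent of half this angle, whatever the lens; pixels are square), "cx", "cy" (the principal point, pixels), "world_from_camera" (4x4, takes a point from camera to world coordinates); the wrist camera has in their place "tool_from_camera" (4x4, takes a point from camera to tool coordinates, whose origin is the TCP and whose axes are the flange's). Camera axes: x right, y down, z forward; pixel columns grow to the right and rows downward; lengths in m; the calibration is good to about 2 mm. The wrist camera is an equidistant fisheye: a pixel r from the principal point sees the ray r / f radians off the axis. A picture is of the moment at which its call begins: read the wrist's pose just before it. There is no depth.
- hand_in(): hands the job in; it is judged then, once.
Trained networks look in a picture, given as the dict that the camera call returned (one of the last four; its "shot" number tells which), for a name from the list of things; names that differ only in an ending like _2 or _b are one class to them, and where a whole thing is asked for, a point or a joint stands for the part that bears it (a point fixed in the world has none). Each returns a list of dicts, best first, with "p" (0 to 1); they miss things now and then, are a little off and sometimes report something else, mostly with a low value. They report only what shows in the picture. A call takes as long as a camera call. They do not tell look-alikes from the thing itself.
- look_for(target, picture): "point" ([column, row] in pixels, amid what is visible of it).
- tip_of(target, picture): "point" ([column, row] in pixels: a listed point, or the origin of a listed thing).
The state is a dict: "clock": time; "joint_pos": joint angles; "qvel": joint speeds; "tau": joint torques, N m; "tcp_pos": TCP position; "orientation": TCP orientation; "wrist_force": force on the tool from outside, world axes, zero at the start; "ft_torque": the same for the moment, N m; "finger_gap": finger opening in m; "grip_force": force on a finger pad.
Only numpy, scipy, OpenCV 4.12 (cv2) and the standard library are available. Lean on these libraries where they do the work, as an engineer would, in place of code of your own. Each camera call takes 0.05 s, during which the arm holds its last target. There are 200 camera calls.

## Working session

There is one attempt and no reset: what is moved stays moved. The work goes in short steps, Python scripts to look and compute and a tool call to move; the robot and the scene stay as the last step left them, time stands still between calls to the robot, and variables do not carry over. Pictures are saved under pics/ and viewed, at most 14 in all, crops included, and the job is handed in when it is done.

Besides the shell and the picture viewer there is one more tool, called after "Emit:" in YAML: its name, and indented under it one key for each argument. jog_arm: Moves the arm, as the interface text tells. Its arguments: {"type":"object","properties":{"moves":{"type":"array","items":{"type":"object","properties":{"fingers":{"type":"number"},"slide":{"type":"array","items":{"type":"number"}},"angular":{"type":"array","items":{"type":"number"}}}}},"squeeze":{"type":"number"}},"required":["moves"]}

```bash
mkdir -p pics
cat > h.py <<'E'
from workcell import *
import numpy as np, cv2
def ray(pic,uv,tcp=None):
    K=200/np.tan(np.radians(pic["fovy"])/2)
    d=np.array([uv[0]-pic["cx"],uv[1]-pic["cy"]])
    if "world_from_camera" in pic:
        T=np.array(pic["world_from_camera"]); v=np.array([d[0]/K,d[1]/K,1])
    else:
        r=np.hypot(*d); th=r/K; v=np.array([*(d/max(r,1e-9)*np.sin(th)),np.cos(th)])
        T=tcp@np.array(pic["tool_from_camera"])
    return T[:3,3],T[:3,:3]@v
def at(pic,uv,z,tcp=None):
    o,v=ray(pic,uv,tcp); return o+v*(z-o[2])/v[2]
def tcp():
    s=get_state(); w,x,y,z=s["orientation"]
    from scipy.spatial.transform import Rotation as R
    T=np.eye(4); T[:3,:3]=R.from_quat([x,y,z,w]).as_matrix(); T[:3,3]=s["tcp_pos"]; return T
def save(pic,n): cv2.imwrite("pics/"+n,pic["color"][:,:,::-1])
E
python3 - <<'E'
from h import *
np.set_printoptions(precision=3,suppress=True)
T=tcp(); print(T)
Z=dict(red_bottle=.009,blue_bottle=.009,yellow_bottle=.009,tin=.005,green_mat=0,cork=0,tumbler=0,red_coaster=.005,blue_coaster=.005,yellow_coaster=.005)
ps={c:read_camera(c) for c in("scene","side","wrist")}
for c,p in ps.items():
    save(p,c+"0.png")
    for n,z in Z.items():
        for d in tip_of(n,p)[:3]:
            if d["p"]>.2: print(c,n,round(d["p"],2),np.array(d["point"]),at(p,d["point"],z,T)[:2])
E
```

```text
[[-0.     1.    -0.002  0.574]
 [ 1.     0.     0.     0.   ]
 [ 0.    -0.002 -1.     0.241]
 [ 0.     0.     0.     1.   ]]
scene red_bottle 0.74 [342.2 223.2] [0.566 0.049]
scene red_bottle 0.38 [303.2 274.1] [ 0.604 -0.098]
scene blue_bottle 0.95 [238.6 208. ] [ 0.374 -0.103]
scene blue_bottle 0.55 [300.2 229.6] [ 0.516 -0.033]
scene yellow_bottle 0.67 [302.6 274.7] [ 0.604 -0.1  ]
scene tin 0.69 [326.9 248.7] [ 0.59 -0.02]
scene green_mat 0.71 [174.8 283.1] [ 0.44  -0.307]
scene cork 0.68 [388.9 155.6] [0.49  0.293]
scene tumbler 0.63 [208.3 349.5] [ 0.6   -0.324]
scene blue_coaster 0.68 [303.6 235.2] [ 0.53  -0.035]
scene yellow_coaster 0.73 [303.6 271.9] [ 0.599 -0.093]
side red_bottle 0.8 [350.4 197.5] [0.568 0.052]
side blue_bottle 0.81 [328.  235.8] [ 0.516 -0.04 ]
side blue_bottle 0.58 [250.6 272.5] [ 0.372 -0.11 ]
side blue_bottle 0.4 [378.5 256.9] [ 0.606 -0.093]
side yellow_bottle 0.64 [378.9 257.1] [ 0.606 -0.093]
side tin 0.9 [364.2 225. ] [ 0.589 -0.016]
side tin 0.68 [330.7 234.2] [ 0.522 -0.033]
side green_mat 0.56 [289.3 382. ] [ 0.438 -0.303]
side cork 0.74 [306.8
[... 283 characters left out ...]
_bottle 0.88 [318.2 124.2] [0.566 0.052]
wrist blue_bottle 0.59 [183.1 240.6] [ 0.373 -0.102]
wrist blue_bottle 0.57 [283.  198.9] [ 0.521 -0.04 ]
wrist yellow_bottle 0.84 [349.  240.7] [ 0.605 -0.098]
wrist tin 0.85 [338.5 179.7] [ 0.59  -0.016]
wrist tin 0.58 [347.5 238.8] [ 0.603 -0.097]
wrist green_mat 0.66 [241.3 343.5] [ 0.43  -0.303]
wrist cork 0.52 [348.3 236.9] [ 0.605 -0.096]
wrist tumbler 0.49 [340.5 357.3] [ 0.6  -0.33]
wrist tumbler 0.25 [280.8 194.5] [ 0.517 -0.037]
wrist red_coaster 0.36 [346.9 239.1] [ 0.603 -0.097]
wrist red_coaster 0.27 [282.1 195. ] [ 0.52  -0.036]
wrist blue_coaster 0.72 [283.3 195.4] [ 0.521 -0.037]
wrist yellow_coaster 0.87 [347.1 235.1] [ 0.603 -0.091]
```

View pics/scene0.png

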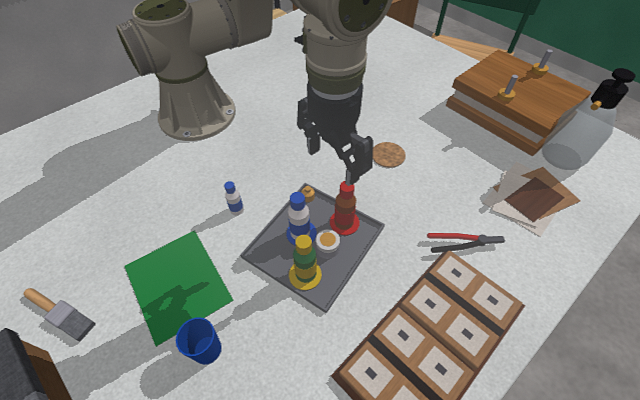

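View pics/wrist0.png

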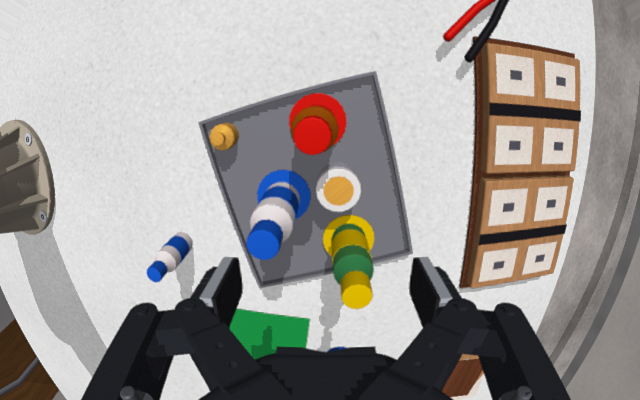

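View pics/side0.png

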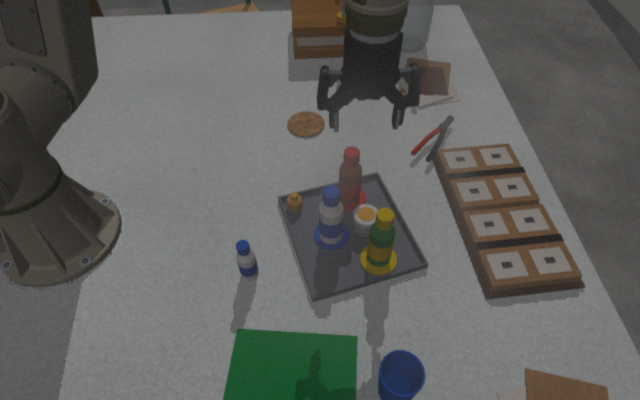

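The scene view shows the tall blue bottle at (300,215). The small look-alike is at (233,195), outside the tray. The tin is at (328,240), the cork at (389,154), the mat at (178,285) and the tumbler at (200,341). The wrist view shows the caps at yellow (357,295), blue (264,240) and red (313,136).

Run:
```python
from h import *
np.set_printoptions(precision=4,suppress=True)
T=tcp(); p=read_camera("wrist")
for n,uv in dict(y=(357,295.5),b=(264,241),r=(313,135.5)).items(): print(n,at(p,uv,.139,T))
s=read_camera("scene")
h=cv2.cvtColor(s["color"],cv2.COLOR_RGB2HSV)
m=cv2.inRange(h,(50,120,40),(80,255,255)); n,l,st,c=cv2.connectedComponentsWithStats(m[150:,:280])
i=1+st[1:,4].argmax(); k=(l==i).astype(np.uint8)
ct=max(cv2.findContours(k,0,2)[0],key=len); q=cv2.approxPolyDP(ct,8,True)[:,0]+[0,150]
for u in q: print("mat",u,at(s,u,.003)[:2])
for cam,pic in(("scene",s),("wrist",p)):
    print(cam,np.array(pic["color"].shape), pic["fovy"])
print(np.array(p["tool_from_camera"]))
```

```text
y [ 0.6046 -0.0919  0.139 ]
b [ 0.5225 -0.0348  0.139 ]
r [0.5658 0.0541 0.139 ]
mat [193 231] [ 0.3546 -0.2149]
mat [125 266] [ 0.3359 -0.3678]
mat [156 345] [ 0.5296 -0.3928]
mat [232 300] [ 0.5501 -0.2386]
scene [400 640   3] 57.73212856479227
wrist [400 640   3] 65.70646984690485
[[-0.0012 -0.9475 -0.3196  0.0821]
 [ 1.     -0.0015  0.0008 -0.    ]
 [-0.0012 -0.3196  0.9475 -0.1322]
 [ 0.      0.      0.      1.    ]]
```

Emit:
jog_arm:
  moves:
    - {"slide": [-32, 10, 0], "fingers": 0}
    - {"slide": [-64, 20, 0]}
    - {"slide": [-96, 30, 0]}
    - {"slide": [-96, 30, 0]}
    - {"slide": [-96, 30, 0]}
  squeeze: 40

```text
schema error: expected keys fingers, slide, angular
```

Emit:
jog_arm:
  moves:
    - {"slide": [-31, 10, 0], "fingers": 0, "angular": [0, 0, 0]}
    - {"slide": [-62, 20, 0], "fingers": 0, "angular": [0, 0, 0]}
    - {"slide": [-93, 30, 0], "fingers": 0, "angular": [0, 0, 0]}
    - {"slide": [-93, 30, 0], "fingers": 0, "angular": [0, 0, 0]}
    - {"slide": [-93, 30, 0], "fingers": 0, "angular": [0, 0, 0]}
  squeeze: 40

```text
clock: 2.17
tcp_pos: [0.6052, -0.0947, 0.2418]
orientation: [-0.0, 0.708, 0.706, -0.0]
wrist_force: [0.1, 0.1, 0.2]
finger_gap: 0.0855
grip_force: 0.0
```

Run:
```python
from h import *
T=tcp(); p=read_camera("wrist"); print(T[:3,3]); save(p,"w1.png")
h=cv2.cvtColor(p["color"],cv2.COLOR_RGB2HSV)
m=cv2.inRange(h,(22,150,120),(35,255,255))
n,l,st,c=cv2.connectedComponentsWithStats(m)
for i in range(1,n):
    if st[i,4]>60: print(st[i],c[i],at(p,c[i],.139,T)[:2],at(p,c[i],.009,T)[:2])
```

```text
[ 0.60524451 -0.09466619  0.2417845 ]
[ 298  140   55   44 1082] [325.3142329  157.02310536] [ 0.60543052 -0.05727247] [ 0.60537348 -0.08197226]
[ 306  176   36   41 1168] [323.4760274  196.45462329] [ 0.60383102 -0.08920731] [ 0.60288904 -0.13157548]
```

View pics/w1.png

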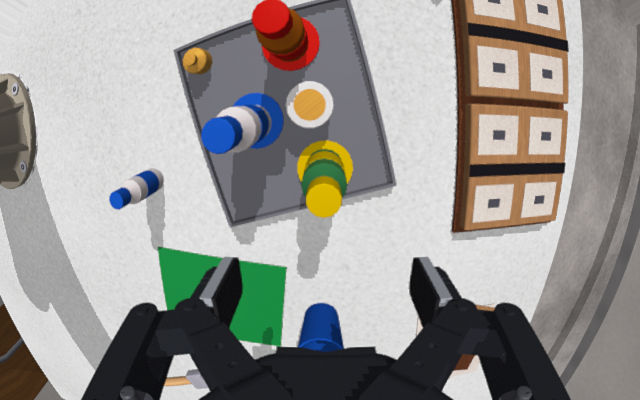

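The yellow cap is at (324,199), which agrees with the estimate, and the rest of the view is as expected. I'll descend and grip it.

Emit:
jog_arm:
  moves:
    - {"slide": [1, -0.5, 30], "fingers": 0, "angular": [0, 0, 0]}
    - {"slide": [2, -0.5, 60], "fingers": 0, "angular": [0, 0, 0]}
    - {"slide": [2, -0.5, 90], "fingers": 0, "angular": [0, 0, 0]}
    - {"slide": [2, -0.5, 110], "fingers": 0, "angular": [0, 0, 0]}
    - {"slide": [2, -0.5, 124], "fingers": 0, "angular": [0, 0, 0]}
    - {"slide": [2, -0.5, 124], "fingers": 0.3, "angular": [0, 0, 0]}
    - {"slide": [2, -0.5, 124], "fingers": 0.5, "angular": [0, 0, 0]}
    - {"slide": [2, -0.5, 124], "fingers": 0.6, "angular": [0, 0, 0]}
    - {"slide": [2, -0.5, 124], "fingers": 1, "angular": [0, 0, 0]}
    - {"slide": [2, -0.5, 124], "fingers": 1, "angular": [0, 0, 0]}
  squeeze: 40

```text
clock: 3.05
tcp_pos: [0.6054, -0.0911, 0.1202]
orientation: [0.001, 0.707, 0.707, 0.001]
wrist_force: [-1.3, -0.5, 4.1]
finger_gap: 0.0289
grip_force: 39.1
```

Emit:
jog_arm:
  moves:
    - {"slide": [0, 0, 0], "fingers": 1, "angular": [0, 0, 0]}
    - {"slide": [0, 0, 0], "fingers": 1, "angular": [0, 0, 0]}
    - {"slide": [0, 0, 0], "fingers": 1, "angular": [0, 0, 0]}
    - {"slide": [0, 0, -5], "fingers": 1, "angular": [0, 0, 0]}
    - {"slide": [0, 0, -15], "fingers": 1, "angular": [0, 0, 0]}
    - {"slide": [0, 0, -30], "fingers": 1, "angular": [0, 0, 0]}
    - {"slide": [0, 0, -45], "fingers": 1, "angular": [0, 0, 0]}
    - {"slide": [0, 0, -60], "fingers": 1, "angular": [0, 0, 0]}
    - {"slide": [0, 0, -60], "fingers": 1, "angular": [0, 0, 0]}
  squeeze: 40

```text
clock: 3.8
tcp_pos: [0.6064, -0.0916, 0.1823]
orientation: [0.003, 0.707, 0.707, 0.001]
wrist_force: [1.3, 0.3, -1.0]
finger_gap: 0.0288
grip_force: 39.8
```

Run:
```python
from h import *
print(tcp()[:3,3]); p=read_camera("side"); save(p,"s2.png"); save(read_camera("wrist"),"w2.png")
```

```text
[ 0.60638347 -0.0915734   0.18226747]
```

View pics/s2.png

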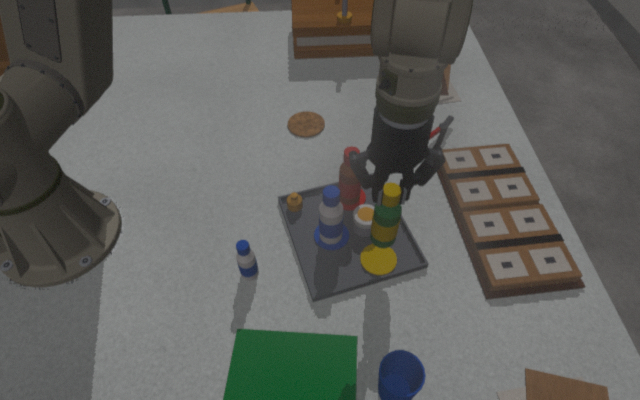

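Side view: the yellow bottle hangs upright at (387,220), and its coaster is bare at (379,258). I'll carry it to slot B on the mat.

Emit:
jog_arm:
  moves:
    - {"slide": [-8, -8, 0], "fingers": 1, "angular": [0, 0, 0]}
    - {"slide": [-30, -25, 0], "fingers": 1, "angular": [0, 0, 0]}
    - {"slide": [-60, -45, 0], "fingers": 1, "angular": [0, 0, 0]}
    - {"slide": [-95, -65, 0], "fingers": 1, "angular": [0, 0, 0]}
    - {"slide": [-130, -80, 0], "fingers": 1, "angular": [0, 0, 0]}
    - {"slide": [-165, -95, 0], "fingers": 1, "angular": [0, 0, 0]}
    - {"slide": [-200, -105, 0], "fingers": 1, "angular": [0, 0, 0]}
    - {"slide": [-230, -105, 0], "fingers": 1, "angular": [0, 0, 0]}
    - {"slide": [-247, -105, 0], "fingers": 1, "angular": [0, 0, 0]}
    - {"slide": [-253, -105, 0], "fingers": 1, "angular": [0, 0, 0]}

```text
clock: 4.73
tcp_pos: [0.4977, -0.3471, 0.1768]
orientation: [-0.001, 0.709, 0.706, -0.0]
wrist_force: [-0.1, -0.3, -0.3]
finger_gap: 0.029
grip_force: 39.9
```

Emit:
jog_arm:
  moves:
    - {"slide": [0, 0, 0], "fingers": 1, "angular": [0, 0, 0]}
    - {"slide": [0, 0, 12], "fingers": 1, "angular": [0, 0, 0]}
    - {"slide": [0, 0, 30], "fingers": 1, "angular": [0, 0, 0]}
    - {"slide": [0, 0, 48], "fingers": 1, "angular": [0, 0, 0]}
    - {"slide": [0, 0, 58], "fingers": 1, "angular": [0, 0, 0]}
    - {"slide": [0, 0, 62], "fingers": 1, "angular": [0, 0, 0]}
    - {"slide": [0, 0, 65], "fingers": 1, "angular": [0, 0, 0]}
    - {"slide": [0, 0, 65], "fingers": 1, "angular": [0, 0, 0]}
    - {"slide": [0, 0, 65], "fingers": 1, "angular": [0, 0, 0]}

```text
clock: 5.48
tcp_pos: [0.4998, -0.3435, 0.1142]
orientation: [0.0, 0.707, 0.707, 0.0]
wrist_force: [-1.2, -0.1, 2.7]
finger_gap: 0.0291
grip_force: 40.2
```

Emit:
jog_arm:
  moves:
    - {"slide": [0, 0, 0], "fingers": 0.5, "angular": [0, 0, 0]}
    - {"slide": [0, 0, 0], "fingers": 0.3, "angular": [0, 0, 0]}
    - {"slide": [0, 0, 0], "fingers": 0, "angular": [0, 0, 0]}
    - {"slide": [0, 0, 0], "fingers": 0, "angular": [0, 0, 0]}
    - {"slide": [0, 0, -20], "fingers": 0, "angular": [0, 0, 0]}
    - {"slide": [0, 0, -55], "fingers": 0, "angular": [0, 0, 0]}
    - {"slide": [0, 0, -95], "fingers": 0, "angular": [0, 0, 0]}
    - {"slide": [20, 0, -115], "fingers": 0, "angular": [0, 0, 0]}
    - {"slide": [55, 5, -125], "fingers": 0, "angular": [0, 0, 0]}
    - {"slide": [90, 10, -127], "fingers": 0, "angular": [0, 0, 0]}

```text
clock: 6.32
tcp_pos: [0.5107, -0.2549, 0.2434]
orientation: [0.003, 0.708, 0.706, 0.001]
wrist_force: [1.0, 0.5, 0.1]
finger_gap: 0.0854
grip_force: 0.0
```

Emit:
jog_arm:
  moves:
    - {"slide": [35, 5, 0], "fingers": 0, "angular": [0, 0, 0]}
    - {"slide": [70, 10, 0], "fingers": 0, "angular": [0, 0, 0]}
    - {"slide": [105, 10, 0], "fingers": 0, "angular": [0, 0, 0]}
    - {"slide": [140, 10, 0], "fingers": 0, "angular": [0, 0, 0]}
    - {"slide": [175, 11, 0], "fingers": 0, "angular": [0, 0, 0]}
    - {"slide": [205, 11, 0], "fingers": 0, "angular": [0, 0, 0]}
    - {"slide": [219, 11, 0], "fingers": 0, "angular": [0, 0, 0]}
    - {"slide": [219, 11, 0], "fingers": 0, "angular": [0, 0, 0]}
    - {"slide": [219, 11, 0], "fingers": 0, "angular": [0, 0, 0]}

```text
clock: 7.07
tcp_pos: [0.5206, -0.0344, 0.2405]
orientation: [0.0, 0.706, 0.708, 0.0]
wrist_force: [0.4, 0.6, -0.5]
finger_gap: 0.0851
grip_force: 0.0
```

```bash
cat >> h.py <<'E'
def blob(p,lo,hi,z,T,amin=150,flip=False):
    h=cv2.cvtColor(p["color"],cv2.COLOR_RGB2HSV)
    n,l,st,c=cv2.connectedComponentsWithStats(cv2.inRange(h,lo,hi))
    for i in range(1,n):
        if st[i,4]>amin: print(st[i],c[i].round(1),at(p,c[i],z,T)[:2].round(4))
E
python3 - <<'E'
from h import *
T=tcp(); p=read_camera("wrist"); print(T[:3,3]); save(p,"w3.png")
print("blue");blob(p,(105,150,60),(125,255,255),.137,T)
print("ycoaster");blob(p,(22,150,120),(35,255,255),.009,T)
E
```

```text
[ 0.52063833 -0.03437976  0.24047191]
blue
[ 299  142   55   43 1169] [326.9 158.9] [0.522  0.0013]
[ 307  184   36   41 1162] [324.5 204.1] [ 0.5201 -0.0357]
[196 214  24  23 236] [210.5 222. ] [ 0.4214 -0.0524]
[178 238  22  22 342] [188.6 248.4] [ 0.395  -0.0793]
[358 332  34  26 496] [375.3 342.7] [ 0.5735 -0.191 ]
ycoaster
[ 365  190   51   49 1971] [389.9 213.8] [ 0.6036 -0.0943]
```

View pics/w3.png

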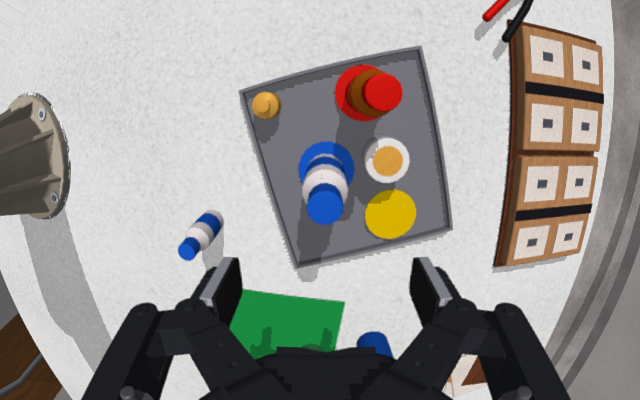

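The blue cap is at (324,207) and the bare yellow coaster at (390,214). I'll grip the blue bottle next.

Emit:
jog_arm:
  moves:
    - {"slide": [-1, 0, 30], "fingers": 0, "angular": [0, 0, 0]}
    - {"slide": [-2, 0, 60], "fingers": 0, "angular": [0, 0, 0]}
    - {"slide": [-2, 0, 90], "fingers": 0, "angular": [0, 0, 0]}
    - {"slide": [-2, 0, 110], "fingers": 0, "angular": [0, 0, 0]}
    - {"slide": [-2, 0, 124], "fingers": 0, "angular": [0, 0, 0]}
    - {"slide": [-2, 0, 124], "fingers": 0.3, "angular": [0, 0, 0]}
    - {"slide": [-2, 0, 124], "fingers": 0.5, "angular": [0, 0, 0]}
    - {"slide": [-2, 0, 124], "fingers": 0.6, "angular": [0, 0, 0]}
    - {"slide": [-2, 0, 124], "fingers": 1, "angular": [0, 0, 0]}
    - {"slide": [-2, 0, 124], "fingers": 1, "angular": [0, 0, 0]}
  squeeze: 40

```text
clock: 7.95
tcp_pos: [0.5214, -0.0375, 0.1178]
orientation: [0.001, 0.707, 0.707, 0.001]
wrist_force: [-1.8, 0.1, 3.8]
finger_gap: 0.029
grip_force: 39.1
```

Emit:
jog_arm:
  moves:
    - {"slide": [0, 0, 0], "fingers": 1, "angular": [0, 0, 0]}
    - {"slide": [0, 0, 0], "fingers": 1, "angular": [0, 0, 0]}
    - {"slide": [0, 0, 0], "fingers": 1, "angular": [0, 0, 0]}
    - {"slide": [0, 0, -5], "fingers": 1, "angular": [0, 0, 0]}
    - {"slide": [0, 0, -15], "fingers": 1, "angular": [0, 0, 0]}
    - {"slide": [0, 0, -30], "fingers": 1, "angular": [0, 0, 0]}
    - {"slide": [0, 0, -45], "fingers": 1, "angular": [0, 0, 0]}
    - {"slide": [0, 0, -60], "fingers": 1, "angular": [0, 0, 0]}
    - {"slide": [0, 0, -60], "fingers": 1, "angular": [0, 0, 0]}

```text
clock: 8.7
tcp_pos: [0.5223, -0.0372, 0.1797]
orientation: [0.002, 0.707, 0.707, 0.001]
wrist_force: [1.0, -0.3, -2.4]
finger_gap: 0.0289
grip_force: 40.0
```

Emit:
jog_arm:
  moves:
    - {"slide": [-12, -5, 0], "fingers": 1, "angular": [0, 0, 0]}
    - {"slide": [-45, -20, 0], "fingers": 1, "angular": [0, 0, 0]}
    - {"slide": [-80, -38, 0], "fingers": 1, "angular": [0, 0, 0]}
    - {"slide": [-116, -55, 0], "fingers": 1, "angular": [0, 0, 0]}
    - {"slide": [-152, -72, 0], "fingers": 1, "angular": [0, 0, 0]}
    - {"slide": [-188, -89, 0], "fingers": 1, "angular": [0, 0, 0]}
    - {"slide": [-223, -106, 0], "fingers": 1, "angular": [0, 0, 0]}
    - {"slide": [-257, -122, 0], "fingers": 1, "angular": [0, 0, 0]}
    - {"slide": [-285, -135, 0], "fingers": 1, "angular": [0, 0, 0]}
    - {"slide": [-297, -141, 0], "fingers": 1, "angular": [0, 0, 0]}

```text
clock: 9.53
tcp_pos: [0.377, -0.3375, 0.1753]
orientation: [-0.0, 0.709, 0.706, -0.001]
wrist_force: [0.3, 0.0, -2.1]
finger_gap: 0.0291
grip_force: 40.1
```

Emit:
jog_arm:
  moves:
    - {"slide": [0, 0, 0], "fingers": 1, "angular": [0, 0, 0]}
    - {"slide": [0, 0, 12], "fingers": 1, "angular": [0, 0, 0]}
    - {"slide": [0, 0, 30], "fingers": 1, "angular": [0, 0, 0]}
    - {"slide": [0, 0, 48], "fingers": 1, "angular": [0, 0, 0]}
    - {"slide": [0, 0, 58], "fingers": 1, "angular": [0, 0, 0]}
    - {"slide": [0, 0, 62], "fingers": 1, "angular": [0, 0, 0]}
    - {"slide": [0, 0, 65], "fingers": 1, "angular": [0, 0, 0]}
    - {"slide": [0, 0, 65], "fingers": 1, "angular": [0, 0, 0]}
    - {"slide": [0, 0, 65], "fingers": 1, "angular": [0, 0, 0]}

```text
clock: 10.28
tcp_pos: [0.3801, -0.3339, 0.112]
orientation: [0.001, 0.707, 0.707, 0.0]
wrist_force: [0.0, -0.1, -2.0]
finger_gap: 0.0288
grip_force: 40.2
```

Emit:
jog_arm:
  moves:
    - {"slide": [0, 0, 0], "fingers": 0.5, "angular": [0, 0, 0]}
    - {"slide": [0, 0, 0], "fingers": 0.3, "angular": [0, 0, 0]}
    - {"slide": [0, 0, 0], "fingers": 0, "angular": [0, 0, 0]}
    - {"slide": [0, 0, 0], "fingers": 0, "angular": [0, 0, 0]}
    - {"slide": [0, 0, -20], "fingers": 0, "angular": [0, 0, 0]}
    - {"slide": [0, 0, -55], "fingers": 0, "angular": [0, 0, 0]}
    - {"slide": [0, 0, -95], "fingers": 0, "angular": [0, 0, 0]}
    - {"slide": [20, 10, -115], "fingers": 0, "angular": [0, 0, 0]}
    - {"slide": [50, 28, -127], "fingers": 0, "angular": [0, 0, 0]}
    - {"slide": [80, 46, -129], "fingers": 0, "angular": [0, 0, 0]}

```text
clock: 11.12
tcp_pos: [0.427, -0.2549, 0.2438]
orientation: [0.003, 0.708, 0.706, 0.0]
wrist_force: [0.5, 0.3, 0.4]
finger_gap: 0.0856
grip_force: 0.0
```

Emit:
jog_arm:
  moves:
    - {"slide": [35, 16, 0], "fingers": 0, "angular": [0, 0, 0]}
    - {"slide": [70, 32, 0], "fingers": 0, "angular": [0, 0, 0]}
    - {"slide": [106, 48, 0], "fingers": 0, "angular": [0, 0, 0]}
    - {"slide": [142, 65, 0], "fingers": 0, "angular": [0, 0, 0]}
    - {"slide": [178, 81, 0], "fingers": 0, "angular": [0, 0, 0]}
    - {"slide": [214, 98, 0], "fingers": 0, "angular": [0, 0, 0]}
    - {"slide": [250, 114, 0], "fingers": 0, "angular": [0, 0, 0]}
    - {"slide": [285, 130, 0], "fingers": 0, "angular": [0, 0, 0]}
    - {"slide": [308, 141, 0], "fingers": 0, "angular": [0, 0, 0]}
    - {"slide": [308, 141, 0], "fingers": 0, "angular": [0, 0, 0]}

```text
clock: 11.95
tcp_pos: [0.5681, 0.0583, 0.24]
orientation: [-0.0, 0.705, 0.709, 0.001]
wrist_force: [0.4, 0.1, 0.4]
finger_gap: 0.0856
grip_force: 0.0
```

Emit:
jog_arm:
  moves:
    - {"slide": [0, 0, 0], "fingers": 0, "angular": [0, 0, 0]}
    - {"slide": [0, 0, 0], "fingers": 0, "angular": [0, 0, 0]}

```text
clock: 12.12
tcp_pos: [0.5662, 0.0537, 0.2401]
orientation: [-0.0, 0.707, 0.707, -0.0]
wrist_force: [0.5, -0.6, -0.2]
finger_gap: 0.0851
grip_force: 0.0
```

Run:
```python
from h import *
T=tcp(); p=read_camera("wrist"); print(T[:3,3]); save(p,"w4.png")
print("red");blob(p,(0,190,90),(6,255,255),.137,T)
print("bcoaster");blob(p,(105,150,60),(125,255,255),.009,T)
print("ycoaster");blob(p,(22,150,120),(35,255,255),.009,T)
for d in tip_of("tin",p)[:2]: print(d,at(p,d["point"],.005,T))
```

```text
[0.56621091 0.05370249 0.24013348]
red
[450  27  58  58 603] [478.4  55.8] [0.6892 0.1781]
[ 297  139   55   43 1214] [324.6 155.9] [0.5657 0.0918]
[ 305  178   36   42 1182] [322.7 198.9] [0.5641 0.0569]
bcoaster
[ 266  211   51   48 1889] [291.3 234.4] [ 0.522  -0.0346]
[177 271  24  20 234] [190.1 278.5] [ 0.3637 -0.1113]
ycoaster
[ 329  253   48   41 1557] [352.8 272.9] [ 0.604  -0.0936]
{'point': [346.2, 219.8], 'p': 0.87} [ 0.59298383 -0.01569575  0.005     ]
```

View pics/w4.png

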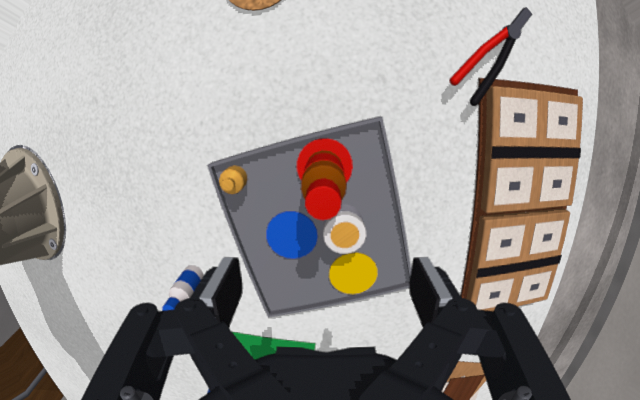

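The red cap is at (323,202), the blue coaster at (291,235) and the tin at (346,232). I'll grip the red bottle and carry it to slot C (0.445,-0.26).

Emit:
jog_arm:
  moves:
    - {"slide": [1, -1, 30], "fingers": 0, "angular": [0, 0, 0]}
    - {"slide": [1, -2, 60], "fingers": 0, "angular": [0, 0, 0]}
    - {"slide": [1, -2, 90], "fingers": 0, "angular": [0, 0, 0]}
    - {"slide": [1, -2, 110], "fingers": 0, "angular": [0, 0, 0]}
    - {"slide": [1, -2, 124], "fingers": 0, "angular": [0, 0, 0]}
    - {"slide": [1, -2, 124], "fingers": 0.3, "angular": [0, 0, 0]}
    - {"slide": [1, -2, 124], "fingers": 0.5, "angular": [0, 0, 0]}
    - {"slide": [1, -2, 124], "fingers": 0.6, "angular": [0, 0, 0]}
    - {"slide": [1, -2, 124], "fingers": 1, "angular": [0, 0, 0]}
    - {"slide": [1, -2, 124], "fingers": 1, "angular": [0, 0, 0]}
  squeeze: 40

```text
clock: 13.05
tcp_pos: [0.5654, 0.0547, 0.118]
orientation: [0.001, 0.707, 0.707, 0.001]
wrist_force: [-1.7, -0.4, 4.3]
finger_gap: 0.0287
grip_force: 39.1
```

Emit:
jog_arm:
  moves:
    - {"slide": [0, 0, 0], "fingers": 1, "angular": [0, 0, 0]}
    - {"slide": [0, 0, 0], "fingers": 1, "angular": [0, 0, 0]}
    - {"slide": [0, 0, 0], "fingers": 1, "angular": [0, 0, 0]}
    - {"slide": [0, 0, -5], "fingers": 1, "angular": [0, 0, 0]}
    - {"slide": [0, 0, -15], "fingers": 1, "angular": [0, 0, 0]}
    - {"slide": [0, 0, -30], "fingers": 1, "angular": [0, 0, 0]}
    - {"slide": [0, 0, -45], "fingers": 1, "angular": [0, 0, 0]}
    - {"slide": [0, 0, -60], "fingers": 1, "angular": [0, 0, 0]}
    - {"slide": [0, 0, -65], "fingers": 1, "angular": [0, 0, 0]}
    - {"slide": [0, 0, -65], "fingers": 1, "angular": [0, 0, 0]}

```text
clock: 13.88
tcp_pos: [0.5657, 0.055, 0.1833]
orientation: [0.001, 0.707, 0.707, 0.001]
wrist_force: [0.8, 0.2, -1.9]
finger_gap: 0.029
grip_force: 39.9
```

Emit:
jog_arm:
  moves:
    - {"slide": [-12, -6, 0], "fingers": 1, "angular": [0, 0, 0]}
    - {"slide": [-45, -20, 0], "fingers": 1, "angular": [0, 0, 0]}
    - {"slide": [-83, -34, 0], "fingers": 1, "angular": [0, 0, 0]}
    - {"slide": [-121, -48, 0], "fingers": 1, "angular": [0, 0, 0]}
    - {"slide": [-159, -62, 0], "fingers": 1, "angular": [0, 0, 0]}
    - {"slide": [-197, -76, 0], "fingers": 1, "angular": [0, 0, 0]}
    - {"slide": [-235, -90, 0], "fingers": 1, "angular": [0, 0, 0]}
    - {"slide": [-272, -104, 0], "fingers": 1, "angular": [0, 0, 0]}
    - {"slide": [-302, -115, 0], "fingers": 1, "angular": [0, 0, 0]}
    - {"slide": [-314, -120, 0], "fingers": 1, "angular": [0, 0, 0]}

```text
clock: 14.72
tcp_pos: [0.442, -0.2627, 0.1802]
orientation: [-0.0, 0.709, 0.706, -0.001]
wrist_force: [0.7, -0.3, -1.7]
finger_gap: 0.029
grip_force: 40.1
```

Emit:
jog_arm:
  moves:
    - {"slide": [0, 0, 0], "fingers": 1, "angular": [0, 0, 0]}
    - {"slide": [0, 0, 12], "fingers": 1, "angular": [0, 0, 0]}
    - {"slide": [0, 0, 30], "fingers": 1, "angular": [0, 0, 0]}
    - {"slide": [0, 0, 48], "fingers": 1, "angular": [0, 0, 0]}
    - {"slide": [0, 0, 60], "fingers": 1, "angular": [0, 0, 0]}
    - {"slide": [0, 0, 66], "fingers": 1, "angular": [0, 0, 0]}
    - {"slide": [0, 0, 70], "fingers": 1, "angular": [0, 0, 0]}
    - {"slide": [0, 0, 70], "fingers": 1, "angular": [0, 0, 0]}
    - {"slide": [0, 0, 70], "fingers": 1, "angular": [0, 0, 0]}

```text
clock: 15.47
tcp_pos: [0.4445, -0.2586, 0.1121]
orientation: [0.0, 0.707, 0.707, -0.0]
wrist_force: [-2.3, 0.0, 4.3]
finger_gap: 0.0291
grip_force: 40.8
```

Emit:
jog_arm:
  moves:
    - {"slide": [0, 0, 0], "fingers": 0.5, "angular": [0, 0, 0]}
    - {"slide": [0, 0, 0], "fingers": 0.3, "angular": [0, 0, 0]}
    - {"slide": [0, 0, 0], "fingers": 0, "angular": [0, 0, 0]}
    - {"slide": [0, 0, 0], "fingers": 0, "angular": [0, 0, 0]}
    - {"slide": [0, 0, -20], "fingers": 0, "angular": [0, 0, 0]}
    - {"slide": [0, 0, -55], "fingers": 0, "angular": [0, 0, 0]}
    - {"slide": [0, 0, -95], "fingers": 0, "angular": [0, 0, 0]}
    - {"slide": [20, 14, -95], "fingers": 0, "angular": [0, 0, 0]}
    - {"slide": [50, 36, -95], "fingers": 0, "angular": [0, 0, 0]}
    - {"slide": [80, 58, -95], "fingers": 0, "angular": [0, 0, 0]}

```text
clock: 16.3
tcp_pos: [0.5035, -0.1792, 0.2075]
orientation: [0.001, 0.708, 0.706, 0.0]
wrist_force: [0.9, -0.1, -0.5]
finger_gap: 0.0854
grip_force: 0.0
```

Run:
```python
from h import *
p=read_camera("scene"); save(p,"s5.png")
```

```text
(no output)
```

View pics/s5.png

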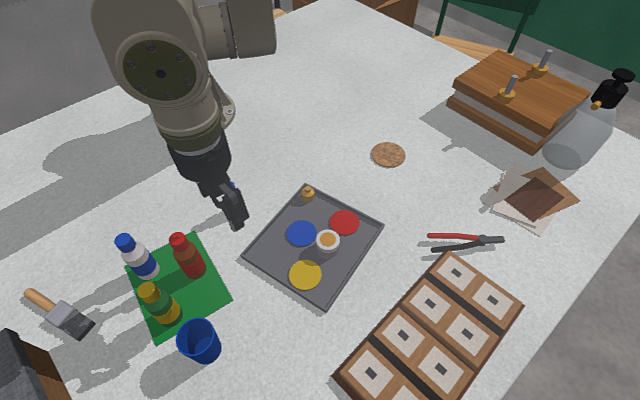

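All three bottles stand upright on the mat: blue (150,272), red (190,270), yellow (165,318). The tin is free at (327,240), so I'll move above it.

Emit:
jog_arm:
  moves:
    - {"slide": [30, 16, 0], "fingers": 0, "angular": [0, 0, 0]}
    - {"slide": [62, 34, 0], "fingers": 0, "angular": [0, 0, 0]}
    - {"slide": [95, 52, 0], "fingers": 0, "angular": [0, 0, 0]}
    - {"slide": [128, 70, 0], "fingers": 0, "angular": [0, 0, 0]}
    - {"slide": [152, 83, 0], "fingers": 0, "angular": [0, 0, 0]}
    - {"slide": [163, 88, 0], "fingers": 0, "angular": [0, 0, 0]}
    - {"slide": [163, 88, 0], "fingers": 0, "angular": [0, 0, 0]}
    - {"slide": [163, 88, 0], "fingers": 0, "angular": [0, 0, 0]}
    - {"slide": [163, 88, 0], "fingers": 0, "angular": [0, 0, 0]}

```text
clock: 17.1
tcp_pos: [0.59, -0.0169, 0.2061]
orientation: [-0.0, 0.707, 0.707, -0.0]
wrist_force: [-0.0, -0.4, 0.0]
finger_gap: 0.0858
grip_force: 0.0
```

Run:
```python
from h import *
T=tcp(); p=read_camera("wrist"); print(T[:3,3]); save(p,"w6.png")
print("brass");blob(p,(12,80,120),(22,255,255),.045,T)
print("r");blob(p,(0,190,90),(6,255,255),.009,T)
print("b");blob(p,(105,150,60),(125,255,255),.009,T)
print("y");blob(p,(22,150,120),(35,255,255),.009,T)
```

```text
[ 0.59001018 -0.01692706  0.2061271 ]
brass
[ 490   22  100   76 2831] [537.5  61. ] [0.8216 0.1251]
[ 491  101   99   65 2713] [536.9 133.4] [0.8264 0.0436]
[184 111  31  30 654] [197.7 124.8] [0.4631 0.0449]
[307 168  34  33 879] [323.8 184.3] [ 0.5885 -0.018 ]
[ 484  170  100   64 2650] [530.9 197.6] [ 0.8316 -0.0319]
[ 473  233  100   60 1776] [520.2 260.8] [ 0.8383 -0.1168]
[455 354  26  16 286] [467.9 361.6] [ 0.8066 -0.2949]
r
[442   0  25  19 220] [452.3   8.1] [0.7304 0.1765]
[ 271   77   62   62 3043] [301.5 107.8] [0.5651 0.0558]
[194 379  16  21 194] [200.9 390. ] [ 0.3587 -0.418 ]
b
[ 237  162   58   58 2606] [265.4 190.5] [ 0.5225 -0.0351]
[141 236  25  27 316] [155.5 245.9] [ 0.3629 -0.1108]
[118 262  22  23 327] [128.6 272.7] [ 0.3002 -0.1591]
[179 362  21  22 281] [190.1 372.2] [ 0.3519 -0.3656]
y
[ 310  212   56   52 2299] [337.4 237.9] [ 0.6041 -0.0937]
```

View pics/w6.png

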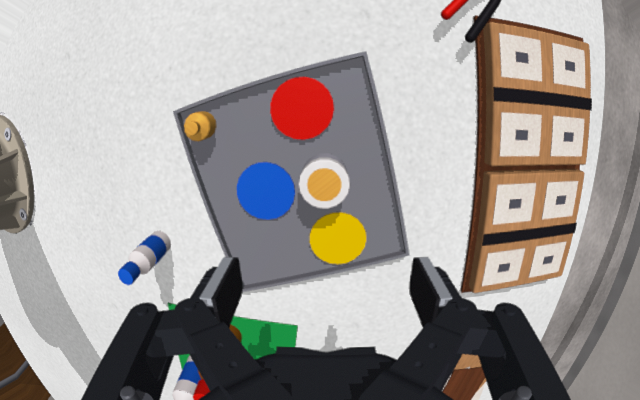

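The tin's brass disc is at (324,184), with clear space around it. I'll descend and grip it along x.

Emit:
jog_arm:
  moves:
    - {"slide": [-1, -1.5, 30], "fingers": 0.15, "angular": [0, 0, 0]}
    - {"slide": [-1, -1.5, 65], "fingers": 0.15, "angular": [0, 0, 0]}
    - {"slide": [-1, -1.5, 100], "fingers": 0.15, "angular": [0, 0, 0]}
    - {"slide": [-1, -1.5, 135], "fingers": 0.15, "angular": [0, 0, 0]}
    - {"slide": [-1, -1.5, 160], "fingers": 0.15, "angular": [0, 0, 0]}
    - {"slide": [-1, -1.5, 178], "fingers": 0.15, "angular": [0, 0, 0]}
    - {"slide": [-1, -1.5, 184], "fingers": 0.15, "angular": [0, 0, 0]}
    - {"slide": [-1, -1.5, 184], "fingers": 0.15, "angular": [0, 0, 0]}
    - {"slide": [-1, -1.5, 184], "fingers": 0.25, "angular": [0, 0, 0]}
    - {"slide": [-1, -1.5, 184], "fingers": 0.35, "angular": [0, 0, 0]}

```text
clock: 17.98
tcp_pos: [0.5903, -0.0178, 0.0241]
orientation: [0.001, 0.707, 0.707, 0.001]
wrist_force: [-0.2, 0.8, 0.0]
finger_gap: 0.0558
grip_force: 0.0
```

Emit:
jog_arm:
  moves:
    - {"slide": [0, 0, 0], "fingers": 0.8, "angular": [0, 0, 0]}
    - {"slide": [0, 0, 0], "fingers": 0.8, "angular": [0, 0, 0]}
    - {"slide": [0, 0, 0], "fingers": 0.8, "angular": [0, 0, 0]}
    - {"slide": [0, 0, 0], "fingers": 0.8, "angular": [0, 0, 0]}
    - {"slide": [0, 0, -5], "fingers": 0.8, "angular": [0, 0, 0]}
    - {"slide": [0, 0, -20], "fingers": 0.8, "angular": [0, 0, 0]}
    - {"slide": [0, 0, -45], "fingers": 0.8, "angular": [0, 0, 0]}
    - {"slide": [0, 0, -65], "fingers": 0.8, "angular": [0, 0, 0]}
    - {"slide": [0, 0, -70], "fingers": 0.8, "angular": [0, 0, 0]}

```text
clock: 18.73
tcp_pos: [0.5912, -0.0171, 0.0962]
orientation: [0.002, 0.707, 0.707, 0.002]
wrist_force: [0.3, 0.4, -0.3]
finger_gap: 0.0501
grip_force: 41.7
```

Emit:
jog_arm:
  moves:
    - {"slide": [12, -4, 0], "fingers": 0.8, "angular": [0, 0, 0]}
    - {"slide": [42, -14, 0], "fingers": 0.8, "angular": [0, 0, 0]}
    - {"slide": [75, -25, 0], "fingers": 0.8, "angular": [0, 0, 0]}
    - {"slide": [108, -36, 0], "fingers": 0.8, "angular": [0, 0, 0]}
    - {"slide": [140, -46, 0], "fingers": 0.8, "angular": [0, 0, 0]}
    - {"slide": [170, -55, 0], "fingers": 0.8, "angular": [0, 0, 0]}
    - {"slide": [192, -63, 0], "fingers": 0.8, "angular": [0, 0, 0]}
    - {"slide": [200, -66, 0], "fingers": 0.8, "angular": [0, 0, 0]}
    - {"slide": [200, -66, 0], "fingers": 0.8, "angular": [0, 0, 0]}
    - {"slide": [200, -66, 0], "fingers": 0.8, "angular": [0, 0, 0]}

```text
clock: 19.57
tcp_pos: [0.5223, 0.1832, 0.0915]
orientation: [-0.0, 0.707, 0.708, -0.001]
wrist_force: [-0.4, -0.1, -0.4]
finger_gap: 0.0492
grip_force: 41.7
```

Run:
```python
from h import *
T=tcp(); p=read_camera("wrist"); print(T[:3,3]); save(p,"w7.png")
blob(p,(5,60,60),(22,255,255),.005,T,600)
for c in("scene","side"):
    q=read_camera(c); print(c); blob(q,(5,60,60),(22,255,255),.005,None,250)
```

```text
[0.52226802 0.18320642 0.0914626 ]
[  211     1   125   122 11899] [272.8  61.5] [0.4858 0.2926]
[595   0  45  34 813] [623.3  10.7] [0.8258 0.3947]
[ 533  209  107  177 6198] [590.5 291. ] [0.8457 0.0737]
[ 288  264   76   61 3721] [325.5 293.8] [0.5224 0.1059]
scene
[252   8  35  20 272] [268.8  16.1] [-0.3135  0.4986]
[ 431   33  160  123 8213] [511.5  92.8] [0.5634 0.7629]
[ 505  167   75   55 2128] [541.  195.3] [0.8228 0.4621]
[173 239  26  27 384] [186.9 255.2] [ 0.4018 -0.2563]
[ 331  251  194  149 8233] [430.9 338.9] [ 0.8591 -0.0032]
[ 24 288  32  24 354] [ 38.6 299.1] [ 0.2922 -0.529 ]
[  21  340   51   60 1197] [ 46.7 372.8] [ 0.4456 -0.5609]
side
[291   0  14  59 486] [297.1  29.8] [0.4737 0.7168]
[ 346    0   51   36 1553] [370.9  18.1] [0.7032 0.7702]
[202   2  56  11 308] [235.    8.2] [0.2792 0.8604]
[345  40  49  17 595] [369.1  49.2] [0.676  0.5986]
[405  58  45  30 352] [428.1  66. ] [0.8262 0.5064]
[288 113  26  24 392] [299.1 125.6] [0.4686 0.2849]
[438 144  83  30 775] [479.7 159.5] [0.8653 0.1461]
[ 450  172  108   71 2676] [501.9 207.8] [0.8712 0.009 ]
[ 477  241  107   51 2110] [529.5 267.7] [ 0.8773 -0.1307]
[275 322  29  31 413] [289.1 337.6] [ 0.4391 -0.234 ]
[ 525  369   84   31 1811] [560.7 387.8] [ 0.8502 -0.339 ]
```

View pics/w7.png

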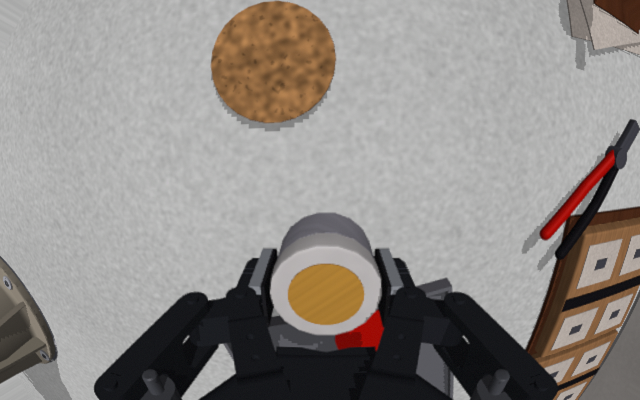

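The whole cork shows at (273,62), and the tin is held level at (326,290). I'll place it.

Emit:
jog_arm:
  moves:
    - {"slide": [10, -3, 0], "fingers": 0.8, "angular": [0, 0, 0]}
    - {"slide": [38, -12, 0], "fingers": 0.8, "angular": [0, 0, 0]}
    - {"slide": [68, -22, 0], "fingers": 0.8, "angular": [0, 0, 0]}
    - {"slide": [96, -32, 0], "fingers": 0.8, "angular": [0, 0, 0]}
    - {"slide": [109, -36, 0], "fingers": 0.8, "angular": [0, 0, 0]}
    - {"slide": [109, -36, 0], "fingers": 0.8, "angular": [0, 0, 0]}
    - {"slide": [109, -36, 20], "fingers": 0.8, "angular": [0, 0, 0]}
    - {"slide": [109, -36, 40], "fingers": 0.8, "angular": [0, 0, 0]}
    - {"slide": [109, -36, 55], "fingers": 0.8, "angular": [0, 0, 0]}
    - {"slide": [109, -36, 60], "fingers": 0.8, "angular": [0, 0, 0]}

```text
clock: 20.55
tcp_pos: [0.4859, 0.2903, 0.0299]
orientation: [-0.0, 0.708, 0.707, -0.002]
wrist_force: [-0.5, -0.5, -1.8]
finger_gap: 0.0498
grip_force: 41.7
```

Emit:
jog_arm:
  moves:
    - {"slide": [0, 0, 3], "fingers": 0.8, "angular": [0, 0, 0]}
    - {"slide": [0, 0, 6], "fingers": 0.8, "angular": [0, 0, 0]}
    - {"slide": [0, 0, 9], "fingers": 0.8, "angular": [0, 0, 0]}
    - {"slide": [0, 0, 9], "fingers": 0.8, "angular": [0, 0, 0]}
    - {"slide": [0, 0, 9], "fingers": 0.8, "angular": [0, 0, 0]}
    - {"slide": [0, 0, 9], "fingers": 0.8, "angular": [0, 0, 0]}

```text
clock: 21.05
tcp_pos: [0.4879, 0.2917, 0.0254]
orientation: [0.001, 0.707, 0.707, 0.001]
wrist_force: [-2.7, -2.9, 7.9]
finger_gap: 0.0498
grip_force: 42.2
```

Emit:
jog_arm:
  moves:
    - {"slide": [0, 0, 0], "fingers": 0.3, "angular": [0, 0, 0]}
    - {"slide": [0, 0, 0], "fingers": 0.15, "angular": [0, 0, 0]}
    - {"slide": [0, 0, 0], "fingers": 0.1, "angular": [0, 0, 0]}
    - {"slide": [0, 0, -15], "fingers": 0, "angular": [0, 0, 0]}
    - {"slide": [0, 0, -50], "fingers": 0, "angular": [0, 0, 0]}
    - {"slide": [0, 0, -90], "fingers": 0, "angular": [0, 0, 0]}
    - {"slide": [-10, 0, -130], "fingers": 0, "angular": [0, 0, 0]}
    - {"slide": [-40, 0, -170], "fingers": 0, "angular": [0, 0, 0]}
    - {"slide": [-60, 0, -203], "fingers": 0, "angular": [0, 0, 0]}
    - {"slide": [-60, 0, -203], "fingers": 0, "angular": [0, 0, 0]}

```text
clock: 21.88
tcp_pos: [0.4899, 0.2305, 0.2333]
orientation: [0.003, 0.708, 0.706, 0.004]
wrist_force: [1.5, 0.3, 0.8]
finger_gap: 0.0854
grip_force: 0.0
```

Run:
```python
from h import *
T=tcp(); p=read_camera("wrist"); print(T[:3,3]); save(p,"w8.png")
blob(p,(5,60,60),(22,255,255),.005,T,300)
blob(p,(12,80,120),(22,255,255),.045,T,300)
h=cv2.cvtColor(p["color"],cv2.COLOR_RGB2HSV); m=cv2.inRange(h,(5,60,40),(22,255,255))
for c in cv2.findContours(m,0,2)[0]:
    if cv2.contourArea(c)>800: (e,r)=cv2.minEnclosingCircle(c); print(e,r,at(p,e,.005,T))
```

```text
[0.48986758 0.23051486 0.23332259]
[ 534    0   51   78 2663] [560.2  36.3] [0.8261 0.4333]
[ 280   78   77   75 2716] [316.  112.1] [0.4819 0.2976]
[305 104  34  33 856] [321.6 119.7] [0.4882 0.2886]
[ 500  202   95  136 4506] [545.9 257.9] [0.8575 0.0869]
[286 291  23  28 525] [297.4 304. ] [0.4512 0.0319]
[ 281   78   76   69 2150] [315.7 105.1] [0.4823 0.3065]
[306 104  33  32 836] [321.7 119.7] [0.4884 0.2913]
[ 515  213   80   55 1426] [553.1 237.4] [0.8198 0.145 ]
[506 263  76  46 874] [544.5 284.4] [0.8332 0.0629]
[287 292  22  27 401] [297.3 305. ] [0.4552 0.0614]
[525 300  44  37 439] [546.4 315.5] [ 0.8684 -0.0065]
(549.83154296875, 264.1338806152344) 73.98741912841797 [0.87245312 0.07327998 0.005     ]
(318.36114501953125, 114.99515533447266) 38.47874069213867 [0.48454227 0.29415483 0.005     ]
(560.0, 35.69480514526367) 43.01311111450195 [0.825709   0.43412208 0.005     ]
```

View pics/w8.png

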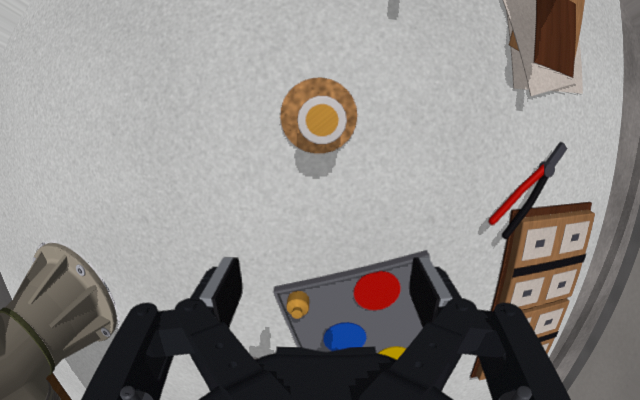

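The tin sits flat on the cork, disc at (322,120) against cork centre (318,116), about 4 mm off centre, which is fine. Next is the red bottle.

Emit:
jog_arm:
  moves:
    - {"slide": [-30, -3, -10], "fingers": 0, "angular": [0, 0, 0]}
    - {"slide": [-66, -6, -14], "fingers": 0, "angular": [0, 0, 0]}
    - {"slide": [-102, -9, -14], "fingers": 0, "angular": [0, 0, 0]}
    - {"slide": [-138, -12, -14], "fingers": 0, "angular": [0, 0, 0]}
    - {"slide": [-174, -15, -14], "fingers": 0, "angular": [0, 0, 0]}
    - {"slide": [-210, -18, -14], "fingers": 0, "angular": [0, 0, 0]}
    - {"slide": [-246, -21, -14], "fingers": 0, "angular": [0, 0, 0]}
    - {"slide": [-282, -24, -14], "fingers": 0, "angular": [0, 0, 0]}
    - {"slide": [-318, -27, -14], "fingers": 0, "angular": [0, 0, 0]}
    - {"slide": [-354, -30, -14], "fingers": 0, "angular": [0, 0, 0]}

```text
clock: 22.77
tcp_pos: [0.4565, -0.1231, 0.239]
orientation: [-0.001, 0.707, 0.707, -0.0]
wrist_force: [1.0, 0.1, -0.1]
finger_gap: 0.0857
grip_force: 0.0
```

Emit:
jog_arm:
  moves:
    - {"slide": [-36, -4, 0], "fingers": 0, "angular": [0, 0, 0]}
    - {"slide": [-72, -7, 0], "fingers": 0, "angular": [0, 0, 0]}
    - {"slide": [-108, -10, 0], "fingers": 0, "angular": [0, 0, 0]}
    - {"slide": [-130, -12, 0], "fingers": 0, "angular": [0, 0, 0]}
    - {"slide": [-137, -12, 0], "fingers": 0, "angular": [0, 0, 0]}
    - {"slide": [-137, -12, 0], "fingers": 0, "angular": [0, 0, 0]}
    - {"slide": [-137, -12, 0], "fingers": 0, "angular": [0, 0, 0]}
    - {"slide": [-137, -12, 0], "fingers": 0, "angular": [0, 0, 0]}

```text
clock: 23.43
tcp_pos: [0.445, -0.2575, 0.2398]
orientation: [-0.001, 0.707, 0.708, 0.0]
wrist_force: [-0.7, -0.2, 0.3]
finger_gap: 0.0853
grip_force: 0.0
```

Run:
```python
from h import *
T=tcp(); p=read_camera("wrist"); print(T[:3,3]); save(p,"w9.png")
for n,lo,hi in(("r",(0,190,90),(6,255,255)),("b",(105,150,60),(125,255,255)),("y",(22,150,120),(35,255,255))):
    print(n); blob(p,lo,hi,.131,T)
```

```text
[ 0.44502465 -0.25751363  0.23975127]
r
[306 154  37  18 247] [324.1 160.4] [ 0.4441 -0.2239]
[ 306  179   35   41 1130] [323.1 199.4] [ 0.4432 -0.2564]
b
[367   0  50  15 554] [392.4   5.7] [ 0.497  -0.0982]
[230  18  25  24 453] [241.8  29.9] [ 0.3801 -0.1175]
[ 422  201   65   69 3020] [453.6 235.1] [ 0.5621 -0.2908]
[252 217  38  32 459] [274.3 226.7] [ 0.4014 -0.2811]
[240 255  33  37 919] [256.6 273.1] [ 0.3813 -0.3286]
y
[ 432   16   49   53 2017] [456.1  41.9] [ 0.5501 -0.1228]
[354 225  36  26 429] [369.1 233.9] [ 0.4828 -0.2878]
[367 264  30  37 856] [380.6 282.8] [ 0.4969 -0.339 ]
```

View pics/w9.png

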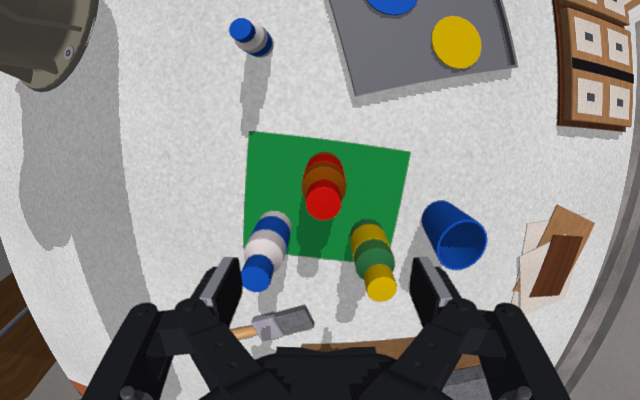

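The red cap is at (323,203), directly below the gripper, and all the bottles and the tumbler are upright. I'll grip, lift and carry.

Emit:
jog_arm:
  moves:
    - {"slide": [0, -1, 35], "fingers": 0, "angular": [0, 0, 0]}
    - {"slide": [0, -1, 68], "fingers": 0, "angular": [0, 0, 0]}
    - {"slide": [0, -1, 98], "fingers": 0, "angular": [0, 0, 0]}
    - {"slide": [0, -1, 120], "fingers": 0, "angular": [0, 0, 0]}
    - {"slide": [0, -1, 130], "fingers": 0, "angular": [0, 0, 0]}
    - {"slide": [0, -1, 130], "fingers": 0.3, "angular": [0, 0, 0]}
    - {"slide": [0, -1, 130], "fingers": 0.5, "angular": [0, 0, 0]}
    - {"slide": [0, -1, 130], "fingers": 0.6, "angular": [0, 0, 0]}
    - {"slide": [0, -1, 130], "fingers": 1, "angular": [0, 0, 0]}
    - {"slide": [0, -1, 130], "fingers": 1, "angular": [0, 0, 0]}

```text
clock: 24.32
tcp_pos: [0.4449, -0.2597, 0.112]
orientation: [0.001, 0.707, 0.707, -0.0]
wrist_force: [-1.5, -0.1, 6.9]
finger_gap: 0.0289
grip_force: 38.9
```

Emit:
jog_arm:
  moves:
    - {"slide": [0, 0, 0], "fingers": 1, "angular": [0, 0, 0]}
    - {"slide": [0, 0, 0], "fingers": 1, "angular": [0, 0, 0]}
    - {"slide": [0, 0, 0], "fingers": 1, "angular": [0, 0, 0]}
    - {"slide": [0, 0, -5], "fingers": 1, "angular": [0, 0, 0]}
    - {"slide": [0, 0, -20], "fingers": 1, "angular": [0, 0, 0]}
    - {"slide": [0, 0, -40], "fingers": 1, "angular": [0, 0, 0]}
    - {"slide": [0, 0, -60], "fingers": 1, "angular": [0, 0, 0]}
    - {"slide": [0, 0, -72], "fingers": 1, "angular": [0, 0, 0]}
    - {"slide": [0, 0, -75], "fingers": 1, "angular": [0, 0, 0]}

```text
clock: 25.07
tcp_pos: [0.4451, -0.2599, 0.1879]
orientation: [0.002, 0.707, 0.707, 0.0]
wrist_force: [0.7, -1.0, -2.0]
finger_gap: 0.0288
grip_force: 39.9
```

Emit:
jog_arm:
  moves:
    - {"slide": [12, 5, 0], "fingers": 1, "angular": [0, 0, 0]}
    - {"slide": [45, 17, 0], "fingers": 1, "angular": [0, 0, 0]}
    - {"slide": [83, 32, 0], "fingers": 1, "angular": [0, 0, 0]}
    - {"slide": [121, 46, 0], "fingers": 1, "angular": [0, 0, 0]}
    - {"slide": [159, 61, 0], "fingers": 1, "angular": [0, 0, 0]}
    - {"slide": [197, 76, 0], "fingers": 1, "angular": [0, 0, 0]}
    - {"slide": [235, 91, 0], "fingers": 1, "angular": [0, 0, 0]}
    - {"slide": [272, 105, 0], "fingers": 1, "angular": [0, 0, 0]}
    - {"slide": [303, 117, 0], "fingers": 1, "angular": [0, 0, 0]}
    - {"slide": [316, 121.5, 0], "fingers": 1, "angular": [0, 0, 0]}

```text
clock: 25.9
tcp_pos: [0.5657, 0.0618, 0.1839]
orientation: [-0.001, 0.706, 0.709, 0.0]
wrist_force: [0.3, -0.3, -2.3]
finger_gap: 0.0288
grip_force: 40.0
```

Emit:
jog_arm:
  moves:
    - {"slide": [0, 0, 0], "fingers": 1, "angular": [0, 0, 0]}
    - {"slide": [0, 0, 0], "fingers": 1, "angular": [0, 0, 0]}
    - {"slide": [0, 0, 20], "fingers": 1, "angular": [0, 0, 0]}
    - {"slide": [0, 0, 40], "fingers": 1, "angular": [0, 0, 0]}
    - {"slide": [0, 0, 55], "fingers": 1, "angular": [0, 0, 0]}
    - {"slide": [0, 0, 62], "fingers": 1, "angular": [0, 0, 0]}
    - {"slide": [0, 0, 66], "fingers": 1, "angular": [0, 0, 0]}
    - {"slide": [0, 0, 69], "fingers": 1, "angular": [0, 0, 0]}
    - {"slide": [0, 0, 69], "fingers": 1, "angular": [0, 0, 0]}
    - {"slide": [0, 0, 69], "fingers": 1, "angular": [0, 0, 0]}

```text
clock: 26.73
tcp_pos: [0.5651, 0.0561, 0.1182]
orientation: [0.0, 0.708, 0.707, -0.0]
wrist_force: [-3.6, 0.3, 5.0]
finger_gap: 0.0291
grip_force: 41.2
```

Emit:
jog_arm:
  moves:
    - {"slide": [0, 0, 0], "fingers": 0.5, "angular": [0, 0, 0]}
    - {"slide": [0, 0, 0], "fingers": 0.3, "angular": [0, 0, 0]}
    - {"slide": [0, 0, 0], "fingers": 0, "angular": [0, 0, 0]}
    - {"slide": [0, 0, 0], "fingers": 0, "angular": [0, 0, 0]}
    - {"slide": [0, 0, -20], "fingers": 0, "angular": [0, 0, 0]}
    - {"slide": [0, 0, -55], "fingers": 0, "angular": [0, 0, 0]}
    - {"slide": [0, 0, -95], "fingers": 0, "angular": [0, 0, 0]}
    - {"slide": [-20, -9, -115], "fingers": 0, "angular": [0, 0, 0]}
    - {"slide": [-54, -25, -124], "fingers": 0, "angular": [0, 0, 0]}
    - {"slide": [-89, -42, -124], "fingers": 0, "angular": [0, 0, 0]}

```text
clock: 27.57
tcp_pos: [0.5253, -0.0325, 0.2435]
orientation: [0.003, 0.706, 0.708, 0.002]
wrist_force: [0.5, -0.7, -0.3]
finger_gap: 0.0854
grip_force: 0.0
```

Emit:
jog_arm:
  moves:
    - {"slide": [-36, -17, 0], "fingers": 0, "angular": [0, 0, 0]}
    - {"slide": [-72, -34, 0], "fingers": 0, "angular": [0, 0, 0]}
    - {"slide": [-108, -51, 0], "fingers": 0, "angular": [0, 0, 0]}
    - {"slide": [-144, -68, 0], "fingers": 0, "angular": [0, 0, 0]}
    - {"slide": [-180, -85, 0], "fingers": 0, "angular": [0, 0, 0]}
    - {"slide": [-216, -102, 0], "fingers": 0, "angular": [0, 0, 0]}
    - {"slide": [-252, -119, 0], "fingers": 0, "angular": [0, 0, 0]}
    - {"slide": [-284, -134, 0], "fingers": 0, "angular": [0, 0, 0]}
    - {"slide": [-302, -143, 0], "fingers": 0, "angular": [0, 0, 0]}
    - {"slide": [-302, -143, 0], "fingers": 0, "angular": [0, 0, 0]}

```text
clock: 28.4
tcp_pos: [0.379, -0.3379, 0.2402]
orientation: [0.001, 0.709, 0.705, -0.001]
wrist_force: [0.2, -0.2, -0.4]
finger_gap: 0.0851
grip_force: 0.0
```

Emit:
jog_arm:
  moves:
    - {"slide": [0, 0, 0], "fingers": 0, "angular": [0, 0, 0]}
    - {"slide": [0, 0, 0], "fingers": 0, "angular": [0, 0, 0]}
    - {"slide": [0, 0, 0], "fingers": 0, "angular": [0, 0, 0]}

```text
clock: 28.65
tcp_pos: [0.381, -0.333, 0.2403]
orientation: [-0.0, 0.707, 0.708, 0.0]
wrist_force: [-0.0, 0.9, -0.6]
finger_gap: 0.0852
grip_force: 0.0
```

Run:
```python
from h import *
T=tcp(); p=read_camera("wrist"); print(T[:3,3])
for n,lo,hi in(("b",(105,150,60),(125,255,255)),("y",(22,150,120),(35,255,255))):
    print(n); blob(p,lo,hi,.131,T)
save(read_camera("scene"),"s10.png")
```

```text
[ 0.38096564 -0.33300017  0.24032563]
b
[ 472  147   70   60 3010] [507.9 174.5] [ 0.5469 -0.3083]
[306 154  37  17 191] [324.2 159.5] [ 0.3802 -0.2988]
[ 305  180   36   39 1079] [322.5 199.2] [ 0.3788 -0.3321]
y
[479   0  41  20 608] [500.9   7.8] [ 0.5313 -0.1592]
[410 164  33  20 276] [423.3 171.1] [ 0.4622 -0.3075]
[440 190  32  39 874] [455.2 209.9] [ 0.4962 -0.342 ]
```

View pics/s10.png

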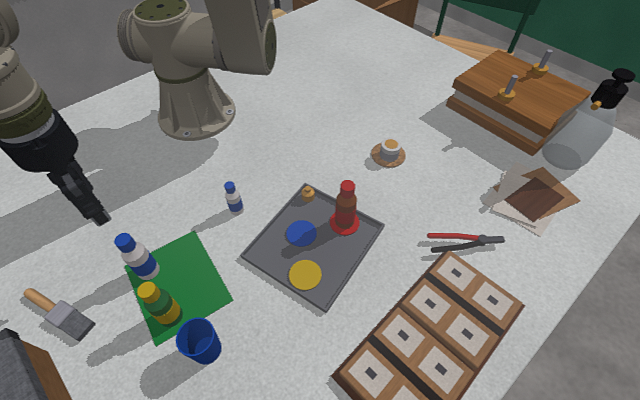

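Red is on its coaster at (344,215), the tin is on the cork, and blue and yellow stand on the mat. Next is blue.

Emit:
jog_arm:
  moves:
    - {"slide": [0, -1, 35], "fingers": 0, "angular": [0, 0, 0]}
    - {"slide": [0, -1, 68], "fingers": 0, "angular": [0, 0, 0]}
    - {"slide": [0, -1, 98], "fingers": 0, "angular": [0, 0, 0]}
    - {"slide": [0, -1, 120], "fingers": 0, "angular": [0, 0, 0]}
    - {"slide": [0, -1, 130], "fingers": 0, "angular": [0, 0, 0]}
    - {"slide": [0, -1, 130], "fingers": 0.3, "angular": [0, 0, 0]}
    - {"slide": [0, -1, 130], "fingers": 0.5, "angular": [0, 0, 0]}
    - {"slide": [0, -1, 130], "fingers": 0.6, "angular": [0, 0, 0]}
    - {"slide": [0, -1, 130], "fingers": 1, "angular": [0, 0, 0]}
    - {"slide": [0, -1, 130], "fingers": 1, "angular": [0, 0, 0]}

```text
clock: 29.58
tcp_pos: [0.3802, -0.335, 0.112]
orientation: [0.001, 0.707, 0.707, -0.0]
wrist_force: [-1.3, 0.3, 5.7]
finger_gap: 0.0291
grip_force: 39.0
```

Emit:
jog_arm:
  moves:
    - {"slide": [0, 0, 0], "fingers": 1, "angular": [0, 0, 0]}
    - {"slide": [0, 0, 0], "fingers": 1, "angular": [0, 0, 0]}
    - {"slide": [0, 0, 0], "fingers": 1, "angular": [0, 0, 0]}
    - {"slide": [0, 0, -5], "fingers": 1, "angular": [0, 0, 0]}
    - {"slide": [0, 0, -20], "fingers": 1, "angular": [0, 0, 0]}
    - {"slide": [0, 0, -40], "fingers": 1, "angular": [0, 0, 0]}
    - {"slide": [0, 0, -60], "fingers": 1, "angular": [0, 0, 0]}
    - {"slide": [0, 0, -72], "fingers": 1, "angular": [0, 0, 0]}
    - {"slide": [0, 0, -75], "fingers": 1, "angular": [0, 0, 0]}

```text
clock: 30.33
tcp_pos: [0.3804, -0.3349, 0.1878]
orientation: [0.002, 0.707, 0.707, -0.0]
wrist_force: [0.6, -0.1, -2.2]
finger_gap: 0.0292
grip_force: 39.9
```

Emit:
jog_arm:
  moves:
    - {"slide": [12, 6, 0], "fingers": 1, "angular": [0, 0, 0]}
    - {"slide": [44, 21, 0], "fingers": 1, "angular": [0, 0, 0]}
    - {"slide": [80, 38, 0], "fingers": 1, "angular": [0, 0, 0]}
    - {"slide": [116, 55, 0], "fingers": 1, "angular": [0, 0, 0]}
    - {"slide": [152, 72, 0], "fingers": 1, "angular": [0, 0, 0]}
    - {"slide": [188, 89, 0], "fingers": 1, "angular": [0, 0, 0]}
    - {"slide": [224, 107, 0], "fingers": 1, "angular": [0, 0, 0]}
    - {"slide": [259, 124, 0], "fingers": 1, "angular": [0, 0, 0]}
    - {"slide": [288, 138, 0], "fingers": 1, "angular": [0, 0, 0]}
    - {"slide": [300, 143, 0], "fingers": 1, "angular": [0, 0, 0]}

```text
clock: 31.17
tcp_pos: [0.5229, -0.0294, 0.184]
orientation: [-0.001, 0.706, 0.709, 0.0]
wrist_force: [0.7, -0.1, -2.4]
finger_gap: 0.0289
grip_force: 40.1
```

Emit:
jog_arm:
  moves:
    - {"slide": [0, 0, 0], "fingers": 1, "angular": [0, 0, 0]}
    - {"slide": [0, 0, 0], "fingers": 1, "angular": [0, 0, 0]}
    - {"slide": [0, 0, 20], "fingers": 1, "angular": [0, 0, 0]}
    - {"slide": [0, 0, 40], "fingers": 1, "angular": [0, 0, 0]}
    - {"slide": [0, 0, 55], "fingers": 1, "angular": [0, 0, 0]}
    - {"slide": [0, 0, 62], "fingers": 1, "angular": [0, 0, 0]}
    - {"slide": [0, 0, 66], "fingers": 1, "angular": [0, 0, 0]}
    - {"slide": [0, 0, 69], "fingers": 1, "angular": [0, 0, 0]}
    - {"slide": [0, 0, 69], "fingers": 1, "angular": [0, 0, 0]}
    - {"slide": [0, 0, 69], "fingers": 1, "angular": [0, 0, 0]}

```text
clock: 32.0
tcp_pos: [0.5214, -0.0348, 0.1182]
orientation: [-0.0, 0.708, 0.707, -0.001]
wrist_force: [-5.4, 0.3, 8.7]
finger_gap: 0.0291
grip_force: 42.0
```

Emit:
jog_arm:
  moves:
    - {"slide": [0, 0, 0], "fingers": 0.5, "angular": [0, 0, 0]}
    - {"slide": [0, 0, 0], "fingers": 0.3, "angular": [0, 0, 0]}
    - {"slide": [0, 0, 0], "fingers": 0, "angular": [0, 0, 0]}
    - {"slide": [0, 0, 0], "fingers": 0, "angular": [0, 0, 0]}
    - {"slide": [0, 0, -20], "fingers": 0, "angular": [0, 0, 0]}
    - {"slide": [0, 0, -55], "fingers": 0, "angular": [0, 0, 0]}
    - {"slide": [0, 0, -95], "fingers": 0, "angular": [0, 0, 0]}
    - {"slide": [-20, -2, -115], "fingers": 0, "angular": [0, 0, 0]}
    - {"slide": [-54, -5, -124], "fingers": 0, "angular": [0, 0, 0]}
    - {"slide": [-89, -8, -124], "fingers": 0, "angular": [0, 0, 0]}

```text
clock: 32.83
tcp_pos: [0.5163, -0.1238, 0.2439]
orientation: [0.003, 0.706, 0.708, 0.001]
wrist_force: [0.1, -0.2, 0.5]
finger_gap: 0.0853
grip_force: 0.0
```

Emit:
jog_arm:
  moves:
    - {"slide": [-36, -3, 0], "fingers": 0, "angular": [0, 0, 0]}
    - {"slide": [-72, -6, 0], "fingers": 0, "angular": [0, 0, 0]}
    - {"slide": [-108, -9, 0], "fingers": 0, "angular": [0, 0, 0]}
    - {"slide": [-144, -12, 0], "fingers": 0, "angular": [0, 0, 0]}
    - {"slide": [-180, -14, 0], "fingers": 0, "angular": [0, 0, 0]}
    - {"slide": [-208, -15, 0], "fingers": 0, "angular": [0, 0, 0]}
    - {"slide": [-220, -15, 0], "fingers": 0, "angular": [0, 0, 0]}
    - {"slide": [-220, -15, 0], "fingers": 0, "angular": [0, 0, 0]}
    - {"slide": [-220, -15, 0], "fingers": 0, "angular": [0, 0, 0]}
    - {"slide": [-220, -15, 0], "fingers": 0, "angular": [0, 0, 0]}

```text
clock: 33.67
tcp_pos: [0.4996, -0.3418, 0.2402]
orientation: [-0.0, 0.707, 0.707, 0.0]
wrist_force: [-0.1, 0.7, -0.1]
finger_gap: 0.0851
grip_force: 0.0
```

Run:
```python
from h import *
T=tcp(); p=read_camera("wrist"); print(T[:3,3])
blob(p,(22,150,120),(35,255,255),.131,T)
```

```text
[ 0.4995651  -0.34179921  0.24019869]
[308 156  37  18 236] [325.1 161.6] [ 0.4995 -0.3092]
[ 306  181   36   41 1105] [323.8 201.2] [ 0.4983 -0.3424]
```

Emit:
jog_arm:
  moves:
    - {"slide": [-1, -0.5, 35], "fingers": 0, "angular": [0, 0, 0]}
    - {"slide": [-1, -0.5, 68], "fingers": 0, "angular": [0, 0, 0]}
    - {"slide": [-1, -0.5, 98], "fingers": 0, "angular": [0, 0, 0]}
    - {"slide": [-1, -0.5, 120], "fingers": 0, "angular": [0, 0, 0]}
    - {"slide": [-1, -0.5, 130], "fingers": 0, "angular": [0, 0, 0]}
    - {"slide": [-1, -0.5, 130], "fingers": 0.3, "angular": [0, 0, 0]}
    - {"slide": [-1, -0.5, 130], "fingers": 0.5, "angular": [0, 0, 0]}
    - {"slide": [-1, -0.5, 130], "fingers": 0.6, "angular": [0, 0, 0]}
    - {"slide": [-1, -0.5, 130], "fingers": 1, "angular": [0, 0, 0]}
    - {"slide": [-1, -0.5, 130], "fingers": 1, "angular": [0, 0, 0]}

```text
clock: 34.55
tcp_pos: [0.4998, -0.3448, 0.1124]
orientation: [0.002, 0.707, 0.707, -0.0]
wrist_force: [-1.2, 1.4, 4.6]
finger_gap: 0.029
grip_force: 39.0
```

Emit:
jog_arm:
  moves:
    - {"slide": [0, 0, 0], "fingers": 1, "angular": [0, 0, 0]}
    - {"slide": [0, 0, 0], "fingers": 1, "angular": [0, 0, 0]}
    - {"slide": [0, 0, 0], "fingers": 1, "angular": [0, 0, 0]}
    - {"slide": [0, 0, -5], "fingers": 1, "angular": [0, 0, 0]}
    - {"slide": [0, 0, -20], "fingers": 1, "angular": [0, 0, 0]}
    - {"slide": [0, 0, -40], "fingers": 1, "angular": [0, 0, 0]}
    - {"slide": [0, 0, -60], "fingers": 1, "angular": [0, 0, 0]}
    - {"slide": [0, 0, -72], "fingers": 1, "angular": [0, 0, 0]}
    - {"slide": [0, 0, -75], "fingers": 1, "angular": [0, 0, 0]}

```text
clock: 35.3
tcp_pos: [0.5001, -0.345, 0.1883]
orientation: [0.002, 0.707, 0.707, 0.0]
wrist_force: [0.6, -0.5, -1.3]
finger_gap: 0.0289
grip_force: 39.6
```

Emit:
jog_arm:
  moves:
    - {"slide": [12, 0, 0], "fingers": 1, "angular": [0, 0, 0]}
    - {"slide": [40, 0, 0], "fingers": 1, "angular": [0, 0, 0]}
    - {"slide": [72, 4, 0], "fingers": 1, "angular": [0, 0, 0]}
    - {"slide": [105, 16, 0], "fingers": 1, "angular": [0, 0, 0]}
    - {"slide": [137, 34, 0], "fingers": 1, "angular": [0, 0, 0]}
    - {"slide": [167, 53, 0], "fingers": 1, "angular": [0, 0, 0]}
    - {"slide": [197, 72, 0], "fingers": 1, "angular": [0, 0, 0]}
    - {"slide": [225, 89, 0], "fingers": 1, "angular": [0, 0, 0]}
    - {"slide": [244, 101, 0], "fingers": 1, "angular": [0, 0, 0]}
    - {"slide": [251, 105, 0], "fingers": 1, "angular": [0, 0, 0]}

```text
clock: 36.13
tcp_pos: [0.6044, -0.0889, 0.1838]
orientation: [-0.001, 0.706, 0.709, 0.0]
wrist_force: [0.1, 0.0, -1.4]
finger_gap: 0.029
grip_force: 39.8
```

Emit:
jog_arm:
  moves:
    - {"slide": [0, 0, 0], "fingers": 1, "angular": [0, 0, 0]}
    - {"slide": [0, 0, 0], "fingers": 1, "angular": [0, 0, 0]}
    - {"slide": [0, 0, 20], "fingers": 1, "angular": [0, 0, 0]}
    - {"slide": [0, 0, 40], "fingers": 1, "angular": [0, 0, 0]}
    - {"slide": [0, 0, 55], "fingers": 1, "angular": [0, 0, 0]}
    - {"slide": [0, 0, 62], "fingers": 1, "angular": [0, 0, 0]}
    - {"slide": [0, 0, 66], "fingers": 1, "angular": [0, 0, 0]}
    - {"slide": [0, 0, 69], "fingers": 1, "angular": [0, 0, 0]}
    - {"slide": [0, 0, 69], "fingers": 1, "angular": [0, 0, 0]}
    - {"slide": [0, 0, 69], "fingers": 1, "angular": [0, 0, 0]}

```text
clock: 36.97
tcp_pos: [0.6034, -0.0942, 0.1185]
orientation: [0.001, 0.708, 0.707, -0.0]
wrist_force: [-4.0, -0.6, 5.7]
finger_gap: 0.0293
grip_force: 41.2
```

Emit:
jog_arm:
  moves:
    - {"slide": [0, 0, 0], "fingers": 0.5, "angular": [0, 0, 0]}
    - {"slide": [0, 0, 0], "fingers": 0.3, "angular": [0, 0, 0]}
    - {"slide": [0, 0, 0], "fingers": 0, "angular": [0, 0, 0]}
    - {"slide": [0, 0, 0], "fingers": 0, "angular": [0, 0, 0]}
    - {"slide": [0, 0, -20], "fingers": 0, "angular": [0, 0, 0]}
    - {"slide": [0, 0, -55], "fingers": 0, "angular": [0, 0, 0]}
    - {"slide": [0, 0, -95], "fingers": 0, "angular": [0, 0, 0]}
    - {"slide": [0, 0, -130], "fingers": 0, "angular": [0, 0, 0]}
    - {"slide": [-30, 0, -150], "fingers": 0, "angular": [0, 0, 0]}
    - {"slide": [-60, -20, -150], "fingers": 0, "angular": [0, 0, 0]}

```text
clock: 37.8
tcp_pos: [0.5888, -0.1536, 0.2721]
orientation: [0.005, 0.706, 0.709, 0.003]
wrist_force: [0.7, -0.7, 1.1]
finger_gap: 0.0857
grip_force: 0.0
```

Emit:
jog_arm:
  moves:
    - {"slide": [0, 0, 0], "fingers": 0, "angular": [0, 0, 0]}
    - {"slide": [0, 0, 0], "fingers": 0, "angular": [0, 0, 0]}
    - {"slide": [0, 0, 0], "fingers": 0, "angular": [0, 0, 0]}
    - {"slide": [0, 0, 0], "fingers": 0, "angular": [0, 0, 0]}

```text
clock: 38.13
tcp_pos: [0.584, -0.1523, 0.2656]
orientation: [-0.001, 0.707, 0.707, -0.0]
wrist_force: [0.8, -0.5, 0.7]
finger_gap: 0.0854
grip_force: 0.0
```

Run:
```python
from h import *
T=tcp(); p=read_camera("wrist"); a=p["color"]; s=read_camera("scene")["color"]
im=np.vstack([cv2.resize(a[0:260,140:540],(800,520))])
cv2.imwrite("pics/f.png",im[:,:,::-1]); 
q=read_camera("side"); 
for pic,t in((p,T),(q,None)):
    for n in("red_bottle","blue_bottle","yellow_bottle"):
        for d in tip_of(n,pic)[:2]: print(n,round(d["p"],2),at(pic,d["point"],.009,t)[:2].round(4))
```

```text
red_bottle 0.62 [0.5639 0.0531]
blue_bottle 0.76 [ 0.5206 -0.0348]
blue_bottle 0.6 [ 0.3723 -0.1063]
yellow_bottle 0.84 [ 0.6027 -0.0975]
red_bottle 0.8 [0.5697 0.0569]
blue_bottle 0.79 [ 0.3753 -0.1057]
blue_bottle 0.75 [ 0.5202 -0.0389]
yellow_bottle 0.88 [ 0.6061 -0.0946]
```

View pics/f.png

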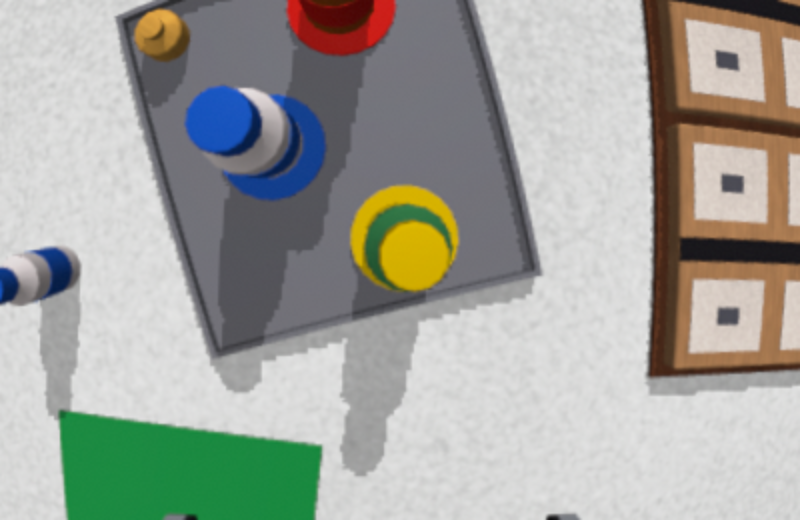

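All three bottles are back on their own coasters: blue at (270,150), yellow at (405,240) and red at (342,10) in the crop. They stand upright, within a few mm of centre.

```bash
python3 -c "
from workcell import *
print(hand_in())"
```

```text
the job is handed in; nothing more can be done
None
```

I handed the job in at about 38 s. The tin sits flat on the cork about 4 mm off centre, each bottle is upright on its own coaster within a few mm of centre, and the tumbler was left alone.

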